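Level the bolt test rig and hold its spirit level down

ROBOT

A 6-joint arm with a two-finger parallel gripper is mounted at the origin on the work surface. World frame = base frame: x ahead of the robot, y to its left, z up, the work surface at z = 0. Lengths are in mm, angles in rad, forces in N, time in s.
With the tool pointing down it reaches from about 375 to 975 mm from the base axis. Payload 3.8 kg.
Tool frame: the origin (TCP) lies at the very end of the fingers, on their centre line; the grasp point (between the pads) lies 19 mm behind it (r.grip_depth is the distance from the TCP to the grasp point, in mm); z points along the fingers, x is the direction in which the jaws open and shut, and the axes are right-handed (so a half turn about z gives the same grasp; the last joint's range is limited). The gripper opens to 85 mm and grips with 20 to 120 N. Pads are 22 mm wide; open, the fingers measure 114 mm over their backs; the gripper's body (76 mm by 85 mm) begins 54 mm behind the grasp point. The pads swing forward as they close: fully open they stand 13 mm farther back than shut.
Start: joints at [-1.34, 0.264, 1.604, -0, 1.274, -0.037], TCP at [178.607, -650.936, 231.28] pointing down, gripper open.
Joint ranges: [-2.63, 2.63], [-0.94, 2.18], [0.31, 2.57], [-1.31, 4.45], [0, 2.66], [-2.55, 2.55]. Speed limits (rad/s): [2.57, 2.57, 3.14, 3.14, 3.14, 3.14].

INTERFACE

Orientations are given as a unit quaternion [x, y, z, w].
In Python, from plant import r gives the robot as it stands.
- The arm moves only by the shell command python3 -m inch 'ROWS' [OPENING] [FORCE]. ROWS is JSON, a list of rows, each a list of 6 numbers: the shift along the tool's x, y, z in units of 30 mm (1.0 is 30 mm), then the turn, a rotation vector about the tool's x, y, z in units of 5 degrees (1.0 is 5 degrees). In form: [[x, y, z, rx, ry, rz], ...]. A call has 1 to 5 rows; each row is the pose to reach, as a shift and turn from the pose commanded when the call began, along the tool's axes at that moment; what a row does not reach only later rows make up. A row lasts 1/12 s, in which the tool goes at most 41.7 mm and 7.16 degrees, less where a joint would pass 70% of its speed; a pose out of reach is approached as far as the arm can. A call with a gripper value outside its range is refused whole. OPENING is the closure in counts, from 0 (fully open) to 255 (shut), set as the call begins (- or left out, the last holds). The fingers move at their own pace and stop on an object; FORCE is the grip in N (left out, the last holds). Time passes only in rows, so rows that repeat a pose let the fingers close. It gives the time, the measured TCP pose, the force and the opening at its end, in the units of the state.
- r.read_state(): the state, without advancing time (a new reading comes with each control period).
- r.camera(name): name is "scene" or "top" or "wrist"; returns the picture (420x560x3 uint8, red, green, blue); there is no depth.
- r.camera_info(name): a dict with "fovy" (degrees; the focal length in pixels is half the picture's height over the tangent of half this angle, whatever the lens; pixels are square), "cx", "cy" (the principal point, pixels), "R" (3x3) and "t" (3): a world point X has camera coordinates R X + t. Camera axes: x right, y down, z forward; pixel columns grow to the right and rows downward; lengths in mm; the calibration is good to about 2 mm. A picture is of the moment at which its call begins: read the wrist's pose just before it. camera_info takes no time and is no camera call; for the wrist camera it gives the pose at the moment of the call.
- r.hand_in(): hands the job in, once; it reports no verdict.
Trained networks look in the newest picture that a camera, given by its name, has taken for a name from the list of things; names that differ only in an ending like _2 or _b are one class to them, and where a whole thing is asked for, a point or a joint stands for the part that bears it (a point fixed in the world has none). Each returns a list of dicts, best first, with "confidence" (0 to 1); they miss things now and then, are a little off and sometimes report something else, mostly with a low value. They report only what shows in the picture. A call takes as long as a camera call.
- r.spot_in(camera, target): "rect" ([left, top, right, bottom] in pixels, round what is visible of it).
The state is a dict: "time_s": time; "joint_pos": joint angles; "qd": joint speeds; "effort": joint torques, N m; "eef_pos": TCP position; "eef_rot": TCP orientation; "wrist_force": force on the tool from outside, world axes, zero at the start; "ft_torque": the same for the moment, N m; "gripper_width": opening from 0.0 (shut) to 1.0 (fully open).
Only numpy, scipy, OpenCV 4.12 (cv2) and the standard library are available. Lean on these libraries where they do the work, as an engineer would, in place of code of your own. Each camera call takes 0.05 s, during which the arm holds its last target. There are 200 camera calls.

TASK

Push the test rig's door shut until its catch holds it, and level the rig's shelf: turn the knob of the levelling foot by the right amount so that, with the spirit level pressed down and the sprung shelf thereby seated on the foot's collar, the bubble stands still between the two lines in the middle of its vial. Finish while still pressing the level down like that; do not let go, and leave the bolts, ring gauge and clip plate on the table undisturbed.

Things in the scene. Friction and masses are not known exactly. Their poses are not given: they have to be found in the camera images.
- rig: The test rig: fixed grey steel cabinet 130 mm deep (its x), 300 mm wide (its y), 90 mm high. Origin: centre of its underside, x away from the door side; the front face with the door is at its x = -65 mm. On the roof, along its y at its x = +15 mm: shelf with spirit level, then the levelling foot (its y = +115 mm). A ram nose and a button stick 30 mm out of its -y side; not used.
- door (a joint): Opening angle of the door, rad: 0 = shut on its stop, grows as the free edge swings towards the robot; starts 0.4 to 0.95. Grey flap 130 mm wide, 72 mm high (top edge 82 mm above the table), 14 mm thick, upright hinge at its -y edge; shut, it runs along the rig's +y. Swings freely until a spring ball catch resists below about 0.1 rad, passed at 0.035, then held. Shut means below 0.02.
- door_hinge (a point): Point on the door's hinge axis in the plane of the door's inner face (the cabinet's front face), 46 mm above the table. The catch's small block is above the door, 115 mm along it from here, 90 to 103 mm above the table, 4 mm proud of the shut door's outer face.
- door_push (a point): Point on the door's outer face to push against, 85 mm from the hinge along the door, 56 mm above the table; its frame turns with the door: y along the door to its free edge, -x outwards. Passing the catch takes up to about 10 N here.
- foot_knob (a joint): Angle of the levelling foot's knob, rad: 0 to 2.6, grows as the knob is turned clockwise seen from above, which raises the foot's collar by 4.8 mm per rad. Starts between 0 and 0.3, stays where it is left (0.15 N m friction). The angle at which the shelf is level differs each time (between 0.75 and 1.85) and shows only by the bubble.
- knob_grip (a point): Centre of the knob, where to grip it from above, on its upright axis. Round, black, 40 mm in diameter, 30 mm high, underside 150 mm and top 180 mm above the table, on a 12 mm stem; it does not move up or down. The shelf's forked end round the stem stays more than 12 mm below its underside.
- foot_collar: Steel collar of the levelling foot, 54 mm in diameter, 10 mm thick, on the stem below the shelf's forked end; origin: centre of its top. The unpressed shelf stands 15 to 21 mm above it at first. About 2 to 3 N on the level's pad bring the shelf down, then the collar stops it hard.
- level: The spirit level, an aluminium bar 152 mm long (its y), 30 mm wide, 22 mm high, fastened on the shelf; origin: centre of its underside, y towards the levelling foot. On its top the vial (94 mm long, centre at its y = -27 mm) and a rubber press pad (34 x 24 mm, 6 mm high, centre at its y = +52 mm).
- level_pad (a point): Centre of the top of the level's rubber press pad, about 150 mm above the table when level, 95 mm short of the knob's axis; press straight down here.
- vial_middle (a point): Middle of the vial's top, midway between its two black lines, 29 mm apart.
- bubble (a joint): Place of the pale 20 mm long bubble along the vial, m: 0 = midway between the lines, positive towards the levelling foot (that end too high), at most 0.034 either way. Settles in about 1.5 s. Unpressed, the shelf keeps it at the foot end. Pressed and seated, it moves about 14 mm towards the foot per rad of clockwise knob turn. Within 4.5 mm it lies between the lines.
- fang_bolt_a: Corroded bolt with square head and nut, 120 mm long, 32 mm high, lying loose to the left of the rig; bystander. Origin: centre of its underside.
- fang_bolt_b: The same kind of bolt, lying loose to the right of the rig; bystander.
- ring_gauge: Chrome ring, 64 mm outside, 36 mm inside, 18 mm high, lying loose behind the rig; bystander. Origin: centre of its underside.
- clip_plate: Grey iron plate, 60 x 90 mm, 18 mm high, lying loose behind the rig; bystander. Origin: centre of its underside.
- shelf: The steel shelf on the rig's roof: 70 mm wide, 8 mm thick, 258 mm long (its y). Origin: on its hinge at the -y end, mid thickness; the forked +y end stands round the levelling foot's stem, 235 mm from the hinge. Springs hold this end up, clear of the foot's collar; pressing the level brings it down onto the collar.

How it is judged (in metres and radians):
On the way:
1. the door is shut on its catch (value of joint door below 0.02 rad), for 0.2 s.
At the end, for the whole second after the job is handed in: The door is shut on its catch (below 0.02 rad); the fingers press the spirit level with more than 2 N; the shelf is seated on the foot's collar with more than 0.5 N; the bubble is at rest within 4.5 mm of the middle of its vial (value of joint door below 0.02 rad and contact force between the fingers and level above 2 N and contact force between shelf and foot_collar above 0.5 N and value of joint bubble between -0.0045 and 0.0045 m and velocity of joint bubble between -0.01 and 0.01 m/s); the arm keeps its last pose, push and grip.
It fails at once if a bolt, the ring gauge or the clip plate is shifted by more than 30 mm (distance of any of fang_bolt_a, fang_bolt_b, ring_gauge, clip_plate from where it was at the start of the episode above 0.03 m).
It also fails if it takes over 72 s, if anything falls off the work surface, if the arm or the gripper's body presses on something with over 40 N, if the wrist force passes 120 N, or if a joint passes its speed limit or range.

## Working session

There is one attempt and no reset: what is moved stays moved. The work goes in short steps, Python scripts to look and compute and a shell command to move; the robot and the scene stay as the last step left them, time stands still between calls to the robot, and variables do not carry over. Pictures are saved under pics/ and viewed, about 8 in all and at most 12, crops included, and the job is handed in when it is done.

```bash
ls; mkdir -p pics; cat > h.py <<'E'
from plant import r
import numpy as np, cv2
def cam(n):
    i=r.camera_info(n); f=210/np.tan(np.radians(i["fovy"])/2)
    return f,i["cx"],i["cy"],np.array(i["R"]),np.array(i["t"])
def proj(n,X):
    f,cx,cy,R,t=cam(n); c=R@np.array(X)+t; return c[0]/c[2]*f+cx,c[1]/c[2]*f+cy
def onz(n,u,v,z):
    f,cx,cy,R,t=cam(n); d=R.T@np.array([(u-cx)/f,(v-cy)/f,1]); o=-R.T@t
    return o+d*(z-o[2])/d[2]
def shot(n,name):
    im=r.camera(n); cv2.imwrite(f'pics/{name}.png',im[:,:,::-1]); return im
E
python3 - <<'E'
from h import *
a=shot('scene','a');b=shot('top','b')
cv2.imwrite('pics/ab.png',np.hstack([a,b])[:,:,::-1][::1])
print(r.read_state())
for n in('scene','top'):
    f,cx,cy,R,t=cam(n);print(n,f,cx,cy,-R.T@t,R[2])
    for o in('rig','door','foot_knob','foot_collar','level','level_pad','vial_middle','bubble','shelf','fang_bolt_a','ring_gauge','clip_plate'):
        print(o,[(np.round(q['rect']).tolist(),round(q['confidence'],2)) for q in r.spot_in(n,o)[:3]])
E
```

```text
pics
{'time_s': 0.1, 'joint_pos': array([-1.33989087e+00,  2.64710637e-01,  1.60526173e+00, -1.21835209e-05,
        1.27372127e+00, -3.69064036e-02]), 'qd': array([ 0.00261799, -0.00219277, -0.00346873,  0.00029357, -0.00025327,
       -0.00165405]), 'effort': array([-9.34658175e-06, -5.16708255e+01, -3.68590450e+01, -1.45457493e-04,
        6.31988427e-03, -1.52921712e-05]), 'eef_pos': array([ 178.45430085, -650.27841177,  230.05130413]), 'eef_rot': array([ 7.95180481e-01, -6.06371915e-01, -8.14956030e-04, -6.62881296e-04]), 'wrist_force': array([ 0.34215509, -0.16549783, -0.41391528]), 'ft_torque': array([ 0.04083055, -0.00901121, -0.01258754]), 'gripper_width': 1.0007597426427834}
scene 461.02828062665986 280.03716347594184 205.92478732067568 [1237.21257941  675.77628276  757.87658224] [-0.53627378 -0.61196033 -0.58130456]
rig [([241.0, 178.0, 366.0, 282.0], 0.72), ([206.0, 183.0, 251.0, 209.0], 0.37)]
door [([306.0, 189.0, 351.0, 208.0], 0.57)]
foot_knob [([328.0, 197.0, 346.0, 220.0], 0.74)]
foot_collar [([324.0, 223.0, 348.0, 243.0], 0.5)]
level [([265.0, 177.0, 317.0, 211.0],
[... 590 characters left out ...]
5.0, 304.0], 0.84)]
door [([254.0, 262.0, 294.0, 304.0], 0.61)]
foot_knob [([205.0, 223.0, 227.0, 242.0], 0.49)]
foot_collar [([217.0, 177.0, 240.0, 202.0], 0.65), ([226.0, 229.0, 230.0, 237.0], 0.58)]
level [([243.0, 221.0, 310.0, 237.0], 0.67)]
level_pad [([245.0, 224.0, 311.0, 237.0], 0.89), ([270.0, 228.0, 279.0, 233.0], 0.45)]
vial_middle [([243.0, 224.0, 306.0, 237.0], 0.6)]
bubble [([273.0, 230.0, 279.0, 235.0], 0.55)]
shelf [([211.0, 214.0, 312.0, 246.0], 0.83)]
fang_bolt_a [([153.0, 221.0, 166.0, 271.0], 0.87), ([355.0, 207.0, 373.0, 259.0], 0.7)]
ring_gauge [([217.0, 178.0, 239.0, 202.0], 0.73), ([292.0, 172.0, 326.0, 201.0], 0.57)]
clip_plate [([290.0, 171.0, 328.0, 199.0], 0.71)]
```

```bash
python3 - <<'E'
import cv2,numpy as np
b=cv2.imread('pics/b.png')[160:320,140:390]; a=cv2.imread('pics/a.png')[165:315,190:440]
cv2.imwrite('pics/c1.png',cv2.resize(b,None,fx=3.2,fy=3.2,interpolation=cv2.INTER_CUBIC))
cv2.imwrite('pics/c2.png',cv2.resize(a,None,fx=3.2,fy=3.2,interpolation=cv2.INTER_CUBIC))
E
```

```text
(no output)
```

View pics/c1.png

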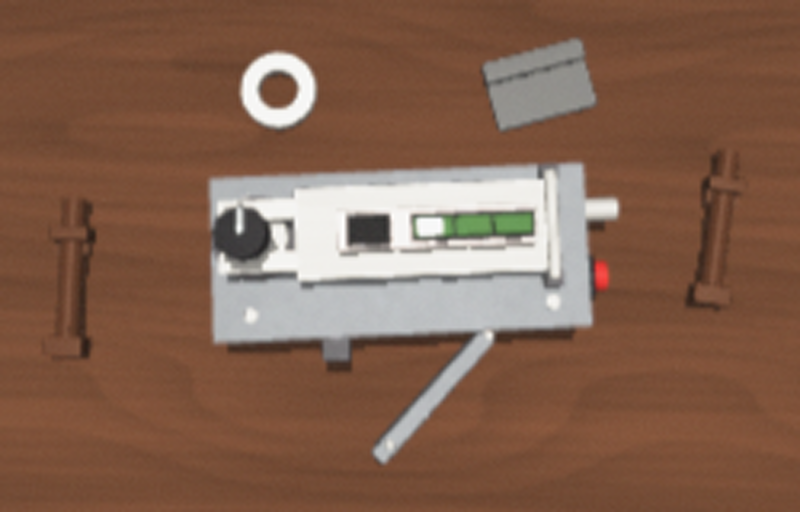

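View pics/c2.png

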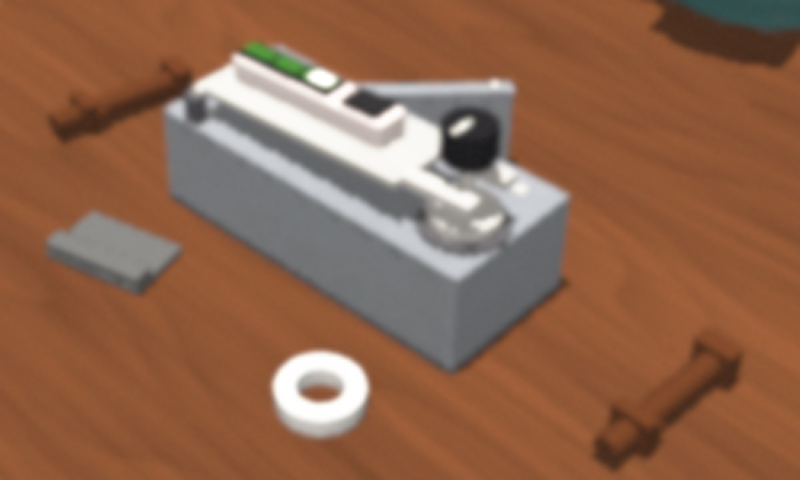

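```bash
cat >> h.py <<'E'
def tri(n1,p1,n2,p2):
    P=[];
    for n in(n1,n2):
        f,cx,cy,R,t=cam(n);P.append(np.array([[f,0,cx],[0,f,cy],[0,0,1]])@np.c_[R,t])
    X=cv2.triangulatePoints(P[0],P[1],np.array(p1,float).reshape(2,1),np.array(p2,float).reshape(2,1));return (X[:3]/X[3]).ravel()
E
python3 - <<'E'
from h import *
T=lambda x,y:(140+x/3.2,160+y/3.2); S=lambda x,y:(190+x/3.2,165+y/3.2)
np.set_printoptions(precision=1,suppress=True)
c=[onz('top',*T(*p),90) for p in((210,180),(583,163),(592,327),(215,343))]
for p in c:print(p)
ctr=sum(c)/4; print('ctr',ctr)
yd=(c[0]-c[1]+c[3]-c[2])[:2]; yaw=np.arctan2(-yd[0],yd[1]); print('yaw',yaw)
k=tri('top',T(241,233),'scene',S(471,127));print('knob tri',k,'z180',onz('top',*T(241,233),180))
print('pad',onz('top',*T(369,228),165),tri('top',T(369,228),'scene',S(370,102)))
print('vial',onz('top',*T(473,224),155))
print('hinge',onz('top',*T(490,335),82),'tip',onz('top',*T(385,455),82))
R=np.array([[np.cos(yaw),-np.sin(yaw)],[np.sin(yaw),np.cos(yaw)]])
for n,q in dict(knob=(15,115),pad=(15,20),hinge=(-65,-80),catch=(-65,35)).items():print(n,ctr[:2]+R@q)
E
```

```text
[653.7 178.8  90. ]
[ 674.7 -120.3   90. ]
[ 543.5 -128.7   90. ]
[524.6 169.5  90. ]
ctr [599.1  24.8  90. ]
yaw 0.06644653908542211
knob tri [605.7 142.  174.5] z180 [606.5 140.  180. ]
pad [613.3  47.8 165. ] [612.2  50.2 152.2]
vial [618.7 -29.7 155. ]
hinge [535.3 -48.   82. ] tip [439.6  33.3  82. ]
knob [606.4 140.6]
pad [612.8  45.8]
hinge [539.6 -59.3]
catch [531.9  55.4]
```

```bash
python3 -m inch '[[-4.3,-3.35,0,0,0,0],[-4.3,-3.35,0,0,0,0],[-4.3,-3.35,0,0,0,0],[-4.3,-3.35,0,0,0,0],[-4.3,-3.35,0,0,0,0]]' 255 60
python3 -m inch '[[-4.3,-3.35,0,0,0,0],[-4.3,-3.35,0,0,0,0],[-4.3,-3.35,0,0,0,0],[-4.3,-3.35,0,0,0,0],[-4.3,-3.35,0,0,0,0]]'
python3 -m inch '[[-4.3,-3.35,0,0,0,0],[-4.3,-3.35,0,0,0,0],[-4.3,-3.35,0,0,0,0],[-4.3,-3.35,0,0,0,0],[-4.3,-3.35,0,0,0,0]]'
python3 -m inch '[[-4.3,-3.35,0,0,0,0],[-4.3,-3.35,0,0,0,0],[-4.3,-3.35,0,0,0,0],[-4.3,-3.35,0,0,0,0],[-4.3,-3.35,0,0,0,0]]'
python3 -m inch '[[0,0,0,0,0,-5.2],[0,0,0,0,0,-5.2],[0,0,0,0,0,-5.2],[0,0,0,0,0,-5.2],[0,0,0,0,0,-5.2]]'
python3 -m inch '[[0,0,0,0,0,-5.2],[0,0,0,0,0,-5.2],[0,0,0,0,0,-5.2],[0,0,0,0,0,-5.2],[0,0,0,0,0,-5.2]]'
python3 -m inch '[[0,0,0,0,0,-5.2],[0,0,0,0,0,-5.2],[0,0,0,0,0,-5.2],[0,0,0,0,0,-5.2],[0,0,0,0,0,-5.2]]'
cat > st.py <<'E'
from h import *
from scipy.spatial.transform import Rotation as Q
np.set_printoptions(precision=3,suppress=True)
s=r.read_state();q=Q.from_quat(s['eef_rot']).as_matrix()
print('t',s['time_s'],'p',s['eef_pos'],'x',q[:,0],'y',q[:,1],'z',q[:,2],'F',s['wrist_force'],'j',s['joint_pos'],'w',s['gripper_width'])
i=r.camera_info('wrist');c=-np.array(i['R']).T@i['t'];print('cam in tool',q.T@(c-s['eef_pos']),'look',q.T@np.array(i['R'])[2],i['fovy'])
E
python3 st.py
```

```text
time_s: 1.72
eef_pos: [243.1, -493.8, 230.6]
eef_rot: [0.796, -0.605, -0.001, -0.002]
wrist_force: [0.3, 0.4, -1.3]
gripper_width: 0.297
time_s: 2.13
eef_pos: [305.8, -343.9, 231.2]
eef_rot: [0.796, -0.605, -0.0, -0.002]
wrist_force: [0.2, -0.4, -0.2]
gripper_width: 0.003
time_s: 2.55
eef_pos: [369.0, -193.2, 231.6]
eef_rot: [0.797, -0.604, 0.0, -0.002]
wrist_force: [0.2, -0.2, -0.3]
gripper_width: -0.001
time_s: 2.97
eef_pos: [432.1, -42.3, 231.9]
eef_rot: [0.797, -0.604, 0.0, -0.002]
wrist_force: [0.1, -0.4, 0.2]
gripper_width: 0.004
time_s: 3.38
eef_pos: [430.0, -48.1, 231.5]
eef_rot: [0.912, -0.411, 0.0, 0.0]
wrist_force: [0.1, -0.2, -0.0]
gripper_width: -0.003
time_s: 3.8
eef_pos: [429.9, -47.9, 231.4]
eef_rot: [0.98, -0.197, 0.0, 0.0]
wrist_force: [-0.4, 0.4, -0.2]
gripper_width: 0.004
time_s: 4.22
eef_pos: [429.9, -47.6, 231.4]
eef_rot: [1.0, 0.028, 0.0, 0.0]
wrist_force: [-0.3, -1.1, 0.4]
gripper_width: 0.004
t 4.2167 p [429.863 -47.613 231.381] x [0.998 0.056 0.   ] y [ 0.056 -0.998  0.   ] z [ 0. -0. -1.] F [-0.273 -1.146  0.378] j [-0.168 -0.211  2.091 -0.     1.262 -0.224] w 0.003948948098068879
cam in tool [   0.47   -76.125 -142.618] look [-0.001  0.295  0.956] 64.50326576947108
```

```bash
python3 -m inch '[[0,0,6.1,0,0,0],[0,0,6.1,0,0,0],[0,0,6.1,0,0,0],[0,0,6.1,0,0,0],[0,0,6.1,0,0,0]]' 
python3 -m inch '[[0.4,-0.4,0,0,0,0],[0.87,-0.93,0,0,0,0],[1.2,-1.4,0,0,0,0],[1.57,-1.9,0,0,0,0],[1.57,-1.9,0,0,0,0]]' 
python3 -m inch '[[0.25,-0.2,0,0,0,0],[0.5,-0.4,0,0,0,0],[0.75,-0.6,0,0,0,0],[0.85,-0.6,0,0,0,0],[0.85,-0.6,0,0,0,0]]' 
python3 - <<'E'
from h import *
im=shot('top','d')
cv2.imwrite('pics/d1.png',cv2.resize(im[180:320,180:360,::-1],None,fx=4,fy=4))
E
```

```text
time_s: 4.63
eef_pos: [425.3, -46.7, 43.1]
eef_rot: [1.0, 0.026, -0.004, -0.001]
wrist_force: [-1.6, 1.8, -0.3]
gripper_width: -0.003
time_s: 5.05
eef_pos: [475.7, 13.9, 48.7]
eef_rot: [1.0, 0.027, 0.001, -0.0]
wrist_force: [-0.2, -0.0, 0.3]
gripper_width: -0.001
time_s: 5.47
eef_pos: [499.0, 32.3, 48.6]
eef_rot: [1.0, 0.029, 0.001, -0.0]
wrist_force: [0.2, -0.3, -0.1]
gripper_width: 0.001
```

View pics/d1.png

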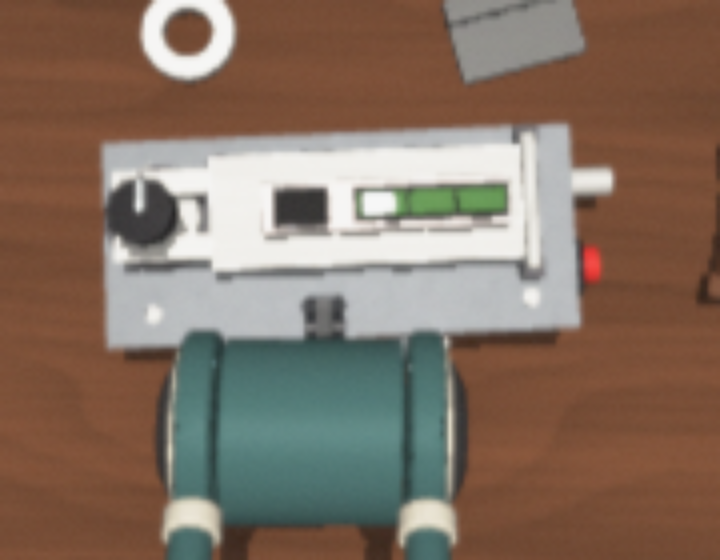

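```bash
python3 -m inch '[[0.05,0,0,0,0,0],[0.1,0,0,0,0,0],[0.15,0,0,0,0,0],[0.15,0,0,0,0,0]]' 
python3 -m inch '[[0.05,0,0,0,0,0],[0.1,0,0,0,0,0],[0.15,0,0,0,0,0],[0.15,0,0,0,0,0]]' 
python3 -m inch '[[0.05,0,0,0,0,0],[0.1,0,0,0,0,0],[0.1,0,0,0,0,0]]' 
python3 -m inch '[[0.05,0,0,0,0,0],[0.1,0,0,0,0,0],[0.1,0,0,0,0,0]]' 
```

```text
time_s: 5.85
eef_pos: [500.6, 32.3, 48.0]
eef_rot: [1.0, 0.029, -0.002, -0.0]
wrist_force: [-5.4, 0.3, 4.8]
gripper_width: -0.004
time_s: 6.18
eef_pos: [501.3, 32.5, 47.5]
eef_rot: [1.0, 0.029, -0.006, -0.0]
wrist_force: [-15.3, -0.1, 12.8]
gripper_width: -0.001
time_s: 6.43
eef_pos: [506.5, 33.1, 47.3]
eef_rot: [1.0, 0.029, -0.003, -0.0]
wrist_force: [-9.4, 1.7, 1.5]
gripper_width: -0.001
time_s: 6.68
eef_pos: [506.5, 33.1, 47.2]
eef_rot: [1.0, 0.029, -0.007, -0.0]
wrist_force: [-18.0, 1.9, 12.7]
gripper_width: -0.004
```

```bash
python3 -m inch '[[-0.5,0,0,0,0,0],[-2,0,0,0,0,0],[-2,0,0,0,0,0],[-2,0,-2,0,0,0],[-2,0,-3,0,0,0]]' 
python3 -m inch '[[0,0,-4,0,0,0],[0,0,-4,0,0,0],[0,0,-4,0,0,0],[0,0,-4,0,0,0],[0,0,-4,0,0,0]]' 
python3 -m inch '[[0,0,0,0,0,-6],[0,0,0,0,0,-6],[0,0,0,0,0,-6],[0,0,0,0,0,-6],[0,0,0,0,0,-6]]'
python3 -m inch '[[0,0,0,0,0,-6],[0,0,0,0,0,-6],[0,0,0,0,0,-6],[0,0,0,0,0,-6],[0,0,0,0,0,-6]]'
python3 -m inch '[[0,0,0,0,0,-6],[0,0,0,0,0,-6],[0,0,0,0,0,-6],[0,0,0,0,0,-6],[0,0,0,0,0,-6]]'
python3 -m inch '[[0,0,0,0,0,-5.2],[0,0,0,0,0,-5.2],[0,0,0,0,0,-5.2],[0,0,0,0,0,-5.2],[0,0,0,0,0,-5.2]]'
python3 -m inch '[[-2.3,5.05,0,0,0,0],[-2.3,5.05,0,0,0,0],[-2.3,5.05,0,0,0,0],[-2.3,5.05,0,0,0,0],[-2.3,5.05,0,0,0,0]]'
python3 -m inch '[[0,0,0,0,0,0],[0,0,0,0,0,0],[0,0,0,0,0,0]]'
python3 st.py
python3 - <<'E'
from h import *
im=shot('wrist','e')
for o in('level_pad','foot_knob','vial_middle','bubble','level'):print(o,[(np.round(q['rect']).tolist(),round(q['confidence'],2)) for q in r.spot_in('wrist',o)[:2]])
E
```

```text
time_s: 7.1
eef_pos: [448.4, 29.3, 129.1]
eef_rot: [1.0, 0.029, -0.004, -0.0]
wrist_force: [3.2, -0.5, -0.6]
gripper_width: -0.001
time_s: 7.52
eef_pos: [455.1, 29.4, 255.1]
eef_rot: [1.0, 0.029, 0.004, 0.0]
wrist_force: [-0.6, -0.5, -0.7]
gripper_width: 0.004
time_s: 7.93
eef_pos: [451.6, 29.4, 249.2]
eef_rot: [0.957, 0.289, -0.002, -0.001]
wrist_force: [0.9, -0.0, -0.5]
gripper_width: 0.003
time_s: 8.35
eef_pos: [452.0, 29.4, 249.9]
eef_rot: [0.851, 0.526, -0.001, -0.001]
wrist_force: [-0.6, -0.2, 0.3]
gripper_width: -0.002
time_s: 8.77
eef_pos: [452.3, 29.5, 250.5]
eef_rot: [0.686, 0.727, -0.001, -0.001]
wrist_force: [0.8, -0.7, 0.2]
gripper_width: 0.003
time_s: 9.18
eef_pos: [452.5, 29.5, 250.9]
eef_rot: [0.506, 0.862, -0.0, -0.001]
wrist_force: [-0.3, 1.0, -0.2]
gripper_width: 0.002
time_s: 9.6
eef_pos: [624.5, 44.0, 247.8]
eef_rot: [0.508, 0.861, -0.0, -0.0]
wrist_force: [-0.7, -0.3, -1.5]
gripper_width: 0.002
time_s: 9.85
eef_pos: [617.7, 43.5, 251.5]
eef_rot: [0.506, 0.863, -0.0, -0.0]
wrist_force: [-0.2, -0.9, 0.3]
gripper_width: -0.003
t 9.85 p [617.682  43.529 251.534] x [-0.488  0.873  0.   ] y [ 0.873  0.488 -0.001] z [-0.001 -0.    -1.   ] F [-0.249 -0.855  0.255] j [ 0.03   0.148  1.705 -0.     1.289 -2.05 ] w -0.0028382973727624455
cam in tool [   0.56   -74.477 -142.612] look [0.    0.294 0.956] 64.50326576947108
level_pad [([128.0, 125.0, 325.0, 243.0], 0.6)]
foot_knob []
vial_middle [([128.0, 122.0, 325.0, 240.0], 0.64)]
bubble [([217.0, 178.0, 249.0, 204.0], 0.64), ([368.0, 237.0, 438.0, 305.0], 0.2)]
level [([125.0, 123.0, 325.0, 245.0], 0.81)]
```

View pics/e.png

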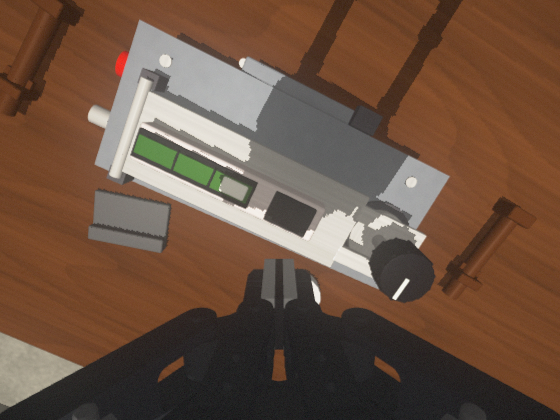

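```bash
python3 - <<'E'
from h import *
np.set_printoptions(precision=1,suppress=True)
T=lambda x,y:(140+x/3.2,160+y/3.2)
print('tcp',proj('wrist',[617.7,43.5,251.5]))
for z in(155,160,165):print(z,onz('wrist',291,213,z),onz('top',*T(369,228),z))
print('pad tri',tri('top',T(369,228),'wrist',(291,213)))
print('knob',tri('top',T(241,233),'wrist',(407,265)),onz('wrist',407,265,180))
E
```

```text
tcp (np.float64(278.16355117761935), np.float64(272.5251222774477))
155 [613.1  51.8 155. ] [613.9  48.1 155. ]
160 [611.8  50.9 160. ] [613.6  48.  160. ]
165 [610.5  50.  165. ] [613.3  47.8 165. ]
pad tri [612.6  49.  161.8]
knob [604.7 141.6 173.5] [600.1 138.4 180. ]
```

```bash
python3 -m inch '[[0.18,-0.09,1,0,0,0],[0.18,-0.09,2,0,0,0],[0.18,-0.09,2.8,0,0,0],[0.18,-0.09,2.8,0,0,0],[0.18,-0.09,2.8,0,0,0]]'
python3 -m inch '[[0,0,0.1,0,0,0],[0,0,0.2,0,0,0],[0,0,0.3,0,0,0],[0,0,0.3,0,0,0]]'
python3 -m inch '[[0,0,0.1,0,0,0],[0,0,0.2,0,0,0],[0,0,0.2,0,0,0]]'
python3 -m inch '[[0,0,0.1,0,0,0],[0,0,0.15,0,0,0],[0,0,0.15,0,0,0]]'
```

```text
time_s: 10.57
eef_pos: [612.3, 47.0, 166.4]
eef_rot: [0.505, 0.863, -0.001, -0.001]
wrist_force: [-0.3, 0.6, 0.2]
gripper_width: -0.006
time_s: 10.9
eef_pos: [614.3, 47.0, 159.4]
eef_rot: [0.505, 0.863, 0.0, 0.001]
wrist_force: [-1.2, 0.5, -0.9]
gripper_width: -0.005
time_s: 11.15
eef_pos: [613.8, 47.1, 152.3]
eef_rot: [0.505, 0.863, 0.0, -0.0]
wrist_force: [0.4, 0.6, 0.7]
gripper_width: 0.002
time_s: 11.4
eef_pos: [613.9, 47.3, 147.9]
eef_rot: [0.505, 0.863, 0.0, -0.0]
wrist_force: [0.4, 1.8, 2.0]
gripper_width: 0.0
```

```bash
python3 -m inch '[[0,0,0.05,0,0,0],[0,0,0.1,0,0,0],[0,0,0.1,0,0,0]]'
python3 -m inch '[[0,0,0.05,0,0,0],[0,0,0.1,0,0,0],[0,0,0.1,0,0,0]]'
python3 -m inch '[[0,0,0.05,0,0,0],[0,0,0.1,0,0,0],[0,0,0.1,0,0,0]]'
```

```text
time_s: 11.65
eef_pos: [613.9, 47.3, 145.0]
eef_rot: [0.505, 0.863, 0.0, -0.0]
wrist_force: [0.3, 1.8, 3.1]
gripper_width: 0.001
time_s: 11.9
eef_pos: [614.3, 47.3, 144.6]
eef_rot: [0.505, 0.863, 0.0, 0.0]
wrist_force: [-3.4, 1.9, 13.9]
gripper_width: 0.001
time_s: 12.15
eef_pos: [614.4, 47.3, 144.4]
eef_rot: [0.505, 0.863, 0.001, 0.001]
wrist_force: [-9.9, 1.7, 25.0]
gripper_width: 0.004
```

```bash
python3 -m inch '[[0,0,-0.1,0,0,0],[0,0,-0.1,0,0,0],[0,0,-0.1,0,0,0],[0,0,-0.1,0,0,0],[0,0,-0.1,0,0,0]]'
for i in 1 2 3 4; do python3 -m inch '[[0,0,0,0,0,0],[0,0,0,0,0,0],[0,0,0,0,0,0],[0,0,0,0,0,0],[0,0,0,0,0,0]]' >/dev/null; done
python3 st.py; python3 - <<'E'
from h import *
im=shot('wrist','f')
for o in('bubble','vial_middle'):print(o,[(np.round(q['rect']).tolist(),round(q['confidence'],2)) for q in r.spot_in('wrist',o)[:2]])
cv2.imwrite('pics/f1.png',im[:300,:400,::-1])
E
```

```text
time_s: 12.57
eef_pos: [614.5, 47.2, 144.6]
eef_rot: [0.505, 0.863, 0.001, 0.001]
wrist_force: [-4.0, 1.5, 12.8]
gripper_width: 0.001
t 14.2333 p [614.546  47.156 144.567] x [-0.49   0.872 -0.001] y [0.872 0.49  0.002] z [ 0.002  0.    -1.   ] F [-4.032  1.162 11.542] j [ 0.036  0.22   1.824  0.     1.096 -2.047] w 0.0021756359464838305
cam in tool [   0.54   -74.488 -142.626] look [0.    0.294 0.956] 64.50326576947108
bubble [([66.0, 179.0, 123.0, 217.0], 0.64)]
vial_middle [([21.0, 130.0, 345.0, 306.0], 0.95)]
```

View pics/f1.png

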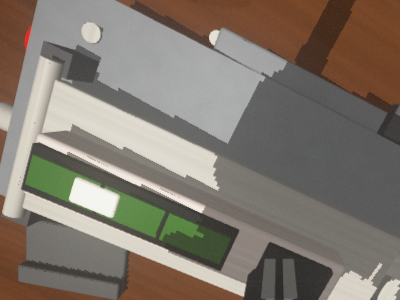

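```bash
cat > bub.py <<'E'
import sys
from h import *
np.set_printoptions(precision=1,suppress=True)
def bub(name):
    im=cv2.imread(f'pics/{name}.png').astype(int)
    # vial-axis samples: fit from green+white pixels
    B,G,R=im[...,0],im[...,1],im[...,2]
    g=((G>R+30)&(G>B+30)).astype(np.uint8)
    n,l,s,c=cv2.connectedComponentsWithStats(cv2.morphologyEx(g,cv2.MORPH_CLOSE,np.ones((25,25))))
    k=1+np.argmax(s[1:,4]); hull=cv2.convexHull(np.argwhere(l==k)[:,::-1].astype(np.int32))
    m=np.zeros(g.shape,np.uint8);cv2.fillPoly(m,[hull],1)
    w=((B>140)&(R>140)&(m>0)).astype(np.uint8)
    n,l,s,c=cv2.connectedComponentsWithStats(w);k=1+np.argmax(s[1:,4])
    X=onz('wrist',*c[k],148)
    box=cv2.boxPoints(cv2.minAreaRect(hull)); vc=[onz('wrist',*p,148) for p in box]
    u=np.array([-0.0664,0.998,0]); vs=[float(u@v) for v in vc]
    print('bubble px',c[k],s[k],'world',X,'along',u@X,'vial corners along',np.round(vs,1),'mid',np.mean(vs))
    print('bubble rel vial mid',u@X-np.mean(vs))
    return u
if __name__=='__main__':
    u=bub(sys.argv[1])
    for p in sys.argv[2:]:
        x,y=map(float,p.split(','));print('line',u@onz('wrist',x,y,148))
E
python3 bub.py f 164,225
```

```text
bubble px [ 93.7 197.2] [  69  177   51   41 1237] world [619.4 -41.  148. ] along -82.01893793949584 vial corners along [-111.8 -110.   -33.1  -33. ] mid -71.98205920778682
bubble rel vial mid -10.036878731709024
line -50.37711438077131
```

```bash
python3 - <<'E'
from h import *
np.set_printoptions(precision=1,suppress=True)
u=np.array([-0.0664,0.998,0])
for n,p in dict(endL=(32,168),endR=(229,245),line=(164,225),bub=(94,197),bL=(72,187),bR=(117,207)).items():
    X=onz('wrist',*p,148);print(n,X,u@X)
im=cv2.imread('pics/f.png')[130:290,10:260]
cv2.imwrite('pics/f2.png',cv2.resize(im,None,fx=3,fy=3,interpolation=cv2.INTER_CUBIC))
E
```

```text
endL [620. -68. 148.] -108.9820163251466
endR [610.7  19.9 148. ] -20.68867006778066
line [616.2  -9.5 148. ] -50.37711438077131
bub [619.2 -40.9 148. ] -81.93849856299201
bL [619.6 -50.6 148. ] -91.66420115625439
bR [618.6 -30.6 148. ] -71.63999221898082
```

View pics/f2.png

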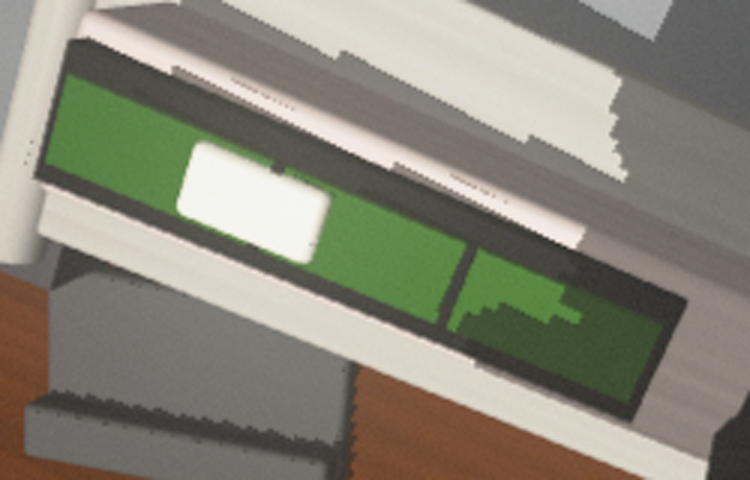

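```bash
python3 -m inch '[[0,0,-1.2,0,0,0],[0,0,-2.2,0,0,0],[0,0,-2.2,0,0,0],[0,0,-2.2,0,0,0]]'
python3 -m inch '[[2.87,1.29,0,0,0,0],[2.87,1.29,0,0,0,0],[2.87,1.29,0,0,0,0],[2.87,1.29,0,0,0,0],[2.87,1.29,0,0,0,0]]' 0 60
python3 -m inch '[[0,0,0,0,0,0],[0,0,0,0,0,0],[0,0,0,0,0,0],[0,0,0,0,0,0],[0,0,0,0,0,0]]'
python3 st.py; python3 - <<'E'
from h import *
np.set_printoptions(precision=1,suppress=True)
im=shot('wrist','g')
print('spot',[(np.round(q['rect']).tolist(),round(q['confidence'],2)) for q in r.spot_in('wrist','foot_knob')[:2]])
print(proj('wrist',[606,141,180]), onz('wrist',280,300,180))
E
```

```text
time_s: 14.72
eef_pos: [615.3, 46.6, 210.5]
eef_rot: [0.505, 0.863, 0.001, 0.002]
wrist_force: [0.1, -0.2, -0.8]
gripper_width: 0.005
time_s: 15.13
eef_pos: [604.2, 141.0, 206.2]
eef_rot: [0.504, 0.864, -0.001, -0.001]
wrist_force: [0.1, -0.6, 0.8]
gripper_width: 0.708
time_s: 15.55
eef_pos: [605.5, 140.2, 208.2]
eef_rot: [0.505, 0.863, 0.0, 0.0]
wrist_force: [-0.2, -0.5, 0.5]
gripper_width: 1.0
t 15.55 p [605.514 140.218 208.192] x [-0.489  0.872 -0.   ] y [0.872 0.489 0.   ] z [ 0. -0. -1.] F [-0.233 -0.474  0.491] j [ 0.188  0.179  1.75  -0.     1.213 -1.894] w 1.0000769583618547
cam in tool [   0.538  -74.496 -142.602] look [0.    0.294 0.956] 64.50326576947108
spot [([245.0, 206.0, 319.0, 287.0], 0.58)]
(np.float64(278.05792174667477), np.float64(251.90432267551876)) [632.1 156.9 180. ]
```

View pics/g.png

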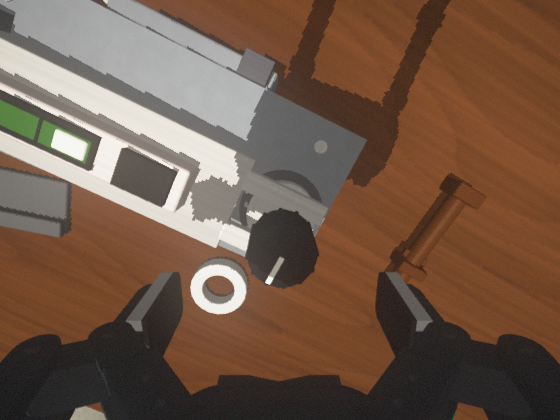

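```bash
python3 -m inch '[[0.05,0,1,0,0,0],[0.05,0,1.9,0,0,0],[0.05,0,1.9,0,0,0],[0.05,0,1.9,0,0,0],[0.05,0,1.9,0,0,0]]'
python3 -m inch '[[0,0,0,0,0,0],[0,0,0,0,0,0],[0,0,0,0,0,0],[0,0,0,0,0,0],[0,0,0,0,0,0]]' 255 60
python3 -m inch '[[0,0,0,0,0,0],[0,0,0,0,0,0],[0,0,0,0,0,0],[0,0,0,0,0,0],[0,0,0,0,0,0]]'
python3 st.py
```

```text
time_s: 16.07
eef_pos: [605.2, 142.4, 152.2]
eef_rot: [0.505, 0.863, 0.0, 0.0]
wrist_force: [0.4, 0.1, 1.0]
gripper_width: 0.995
time_s: 16.48
eef_pos: [605.6, 142.1, 152.8]
eef_rot: [0.505, 0.863, 0.001, 0.001]
wrist_force: [-0.6, -2.0, 4.3]
gripper_width: 0.454
time_s: 16.9
eef_pos: [605.6, 142.1, 152.8]
eef_rot: [0.505, 0.863, 0.001, 0.001]
wrist_force: [-0.7, -2.1, 4.8]
gripper_width: 0.451
t 16.9 p [605.577 142.144 152.818] x [-0.49   0.872 -0.001] y [0.872 0.49  0.002] z [ 0.002 -0.    -1.   ] F [-0.734 -2.056  4.802] j [ 0.191  0.223  1.804 -0.001  1.112 -1.892] w 0.45075625843929357
cam in tool [   0.533  -74.5   -142.62 ] look [-0.     0.294  0.956] 64.50326576947108
```

```bash
python3 -m inch '[[0,0,0,0,0,1],[0,0,0,0,0,2],[0,0,0,0,0,3],[0,0,0,0,0,4],[0,0,0,0,0,4.7]]'
python3 -m inch '[[0,0,0,0,0,1],[0,0,0,0,0,2],[0,0,0,0,0,3],[0,0,0,0,0,4],[0,0,0,0,0,4.7]]'
python3 -m inch '[[0,0,0,0,0,1],[0,0,0,0,0,2],[0,0,0,0,0,3],[0,0,0,0,0,4],[0,0,0,0,0,4.6]]'
python3 -m inch '[[0,0,0,0,0,0],[0,0,0,0,0,0],[0,0,0,0,0,0]]'
python3 st.py
```

```text
time_s: 17.32
eef_pos: [605.3, 142.9, 152.8]
eef_rot: [0.672, 0.741, 0.001, 0.0]
wrist_force: [-0.7, 2.3, 5.4]
gripper_width: 0.448
time_s: 17.73
eef_pos: [605.4, 143.7, 152.8]
eef_rot: [0.808, 0.589, 0.002, -0.0]
wrist_force: [-1.3, 3.7, 6.1]
gripper_width: 0.451
time_s: 18.15
eef_pos: [605.8, 144.5, 152.9]
eef_rot: [0.909, 0.416, 0.002, -0.001]
wrist_force: [-0.1, 5.2, 4.4]
gripper_width: 0.447
time_s: 18.4
eef_pos: [605.7, 144.4, 152.8]
eef_rot: [0.909, 0.417, 0.002, -0.001]
wrist_force: [0.1, 4.4, 4.4]
gripper_width: 0.454
t 18.4 p [605.74  144.408 152.823] x [0.652 0.758 0.005] y [ 0.758 -0.652 -0.   ] z [ 0.003  0.004 -1.   ] F [0.142 4.43  4.36 ] j [ 0.192  0.223  1.804  0.003  1.111 -0.67 ] w 0.4542665114853486
cam in tool [   0.962  -75.535 -142.628] look [-0.001  0.294  0.956] 64.50326576947108
```

```bash
python3 -m inch '[[0,0,0,0,0,0],[0,0,0,0,0,0],[0,0,0,0,0,0],[0,0,0,0,0,0],[0,0,0,0,0,0]]' 0 60
python3 -m inch '[[0,0,-1,0,0,0],[0,0,-2,0,0,0],[0,0,-2,0,0,0],[0,0,-2,0,0,0]]'
python3 -m inch '[[0,0,0,0,0,-5],[0,0,0,0,0,-5],[0,0,0,0,0,-5],[0,0,0,0,0,-5],[0,0,0,0,0,-5]]' 255 60
python3 -m inch '[[0,0,0,0,0,-5],[0,0,0,0,0,-5],[0,0,0,0,0,-5],[0,0,0,0,0,-5],[0,0,0,0,0,-5]]'
python3 -m inch '[[0,0,0,0,0,-4],[0,0,0,0,0,-4],[0,0,0,0,0,-4],[0,0,0,0,0,-4],[0,0,0,0,0,-4]]'
python3 st.py
python3 - <<'E'
from h import *
from scipy.spatial.transform import Rotation as Q
s=r.read_state();print(Q.from_quat(s['eef_rot']).as_matrix().T@(np.array([613.5,47,168])-s['eef_pos'])/30)
E
```

```text
time_s: 18.82
eef_pos: [604.4, 142.1, 150.8]
eef_rot: [0.909, 0.417, -0.0, -0.0]
wrist_force: [0.1, 0.5, 0.1]
gripper_width: 1.001
time_s: 19.15
eef_pos: [606.5, 142.5, 214.0]
eef_rot: [0.909, 0.417, 0.003, 0.001]
wrist_force: [0.6, -0.3, 0.9]
gripper_width: 1.001
time_s: 19.57
eef_pos: [603.6, 142.0, 209.4]
eef_rot: [0.796, 0.605, -0.001, -0.001]
wrist_force: [-0.8, 0.5, -0.7]
gripper_width: 0.304
time_s: 19.98
eef_pos: [604.0, 142.1, 209.9]
eef_rot: [0.647, 0.762, -0.001, -0.001]
wrist_force: [-0.2, 0.8, -0.5]
gripper_width: 0.002
time_s: 20.4
eef_pos: [604.3, 142.2, 210.5]
eef_rot: [0.507, 0.862, -0.0, -0.0]
wrist_force: [0.1, 0.9, 0.2]
gripper_width: 0.002
t 20.4 p [604.269 142.204 210.492] x [-0.486  0.874  0.   ] y [ 0.874  0.486 -0.001] z [-0.001 -0.    -1.   ] F [0.134 0.904 0.178] j [ 0.191  0.177  1.748 -0.     1.218 -1.887] w 0.0022378992112171946
cam in tool [   0.564  -74.487 -142.622] look [0.    0.294 0.956] 64.50326576947108
[-2.92401921 -1.27069588  1.41674885]
```

```bash
python3 -m inch '[[-2.92,-1.27,0,0,0,0],[-2.92,-1.27,0,0,0,0],[-2.92,-1.27,0,0,0,0],[-2.92,-1.27,0,0,0,0],[-2.92,-1.27,0.5,0,0,0]]'
python3 -m inch '[[0,0,0.5,0,0,0],[0,0,0.9,0,0,0],[0,0,1.1,0,0,0],[0,0,1.3,0,0,0],[0,0,1.3,0,0,0]]'
python3 -m inch '[[0,0,0.1,0,0,0],[0,0,0.2,0,0,0],[0,0,0.25,0,0,0],[0,0,0.25,0,0,0]]'
python3 -m inch '[[0,0,0.05,0,0,0],[0,0,0.1,0,0,0],[0,0,0.1,0,0,0]]'
python3 st.py
```

```text
time_s: 20.82
eef_pos: [616.6, 46.7, 199.3]
eef_rot: [0.507, 0.862, 0.002, 0.002]
wrist_force: [0.6, -0.2, 0.6]
gripper_width: -0.002
time_s: 21.23
eef_pos: [613.3, 47.9, 155.5]
eef_rot: [0.505, 0.863, -0.001, -0.001]
wrist_force: [0.2, -0.5, -0.4]
gripper_width: -0.004
time_s: 21.57
eef_pos: [614.8, 47.6, 150.1]
eef_rot: [0.505, 0.863, 0.0, 0.0]
wrist_force: [0.5, 0.3, 1.7]
gripper_width: -0.001
time_s: 21.82
eef_pos: [615.0, 47.5, 147.8]
eef_rot: [0.505, 0.863, 0.001, 0.001]
wrist_force: [-1.0, 1.9, 5.7]
gripper_width: -0.002
t 21.8167 p [614.963  47.543 147.842] x [-0.49   0.872 -0.   ] y [0.872 0.49  0.002] z [ 0.002  0.001 -1.   ] F [-1.028  1.901  5.742] j [ 0.037  0.218  1.82   0.001  1.102 -2.046] w -0.0016652370501000458
cam in tool [   0.56   -74.482 -142.634] look [0.    0.294 0.956] 64.50326576947108
```

Seated at 147.8 mm, as predicted. I'll press a little more, wait for the bubble to settle, and look.

```bash
python3 -m inch '[[0,0,0.06,0,0,0],[0,0,0.06,0,0,0],[0,0,0.06,0,0,0],[0,0,0.06,0,0,0],[0,0,0.06,0,0,0]]'
for i in 1 2 3 4 5; do python3 -m inch '[[0,0,0,0,0,0],[0,0,0,0,0,0],[0,0,0,0,0,0],[0,0,0,0,0,0],[0,0,0,0,0,0]]' >/dev/null; done
python3 st.py; python3 - <<'E'
from h import *
im=shot('wrist','k')
print([(np.round(q['rect']).tolist(),round(q['confidence'],2)) for q in r.spot_in('wrist','bubble')[:2]])
cv2.imwrite('pics/k1.png',cv2.resize(im[120:290,10:270,::-1],None,fx=3,fy=3,interpolation=cv2.INTER_CUBIC))
E
```

```text
time_s: 22.23
eef_pos: [615.0, 47.6, 147.8]
eef_rot: [0.505, 0.863, 0.001, 0.001]
wrist_force: [-3.9, 2.2, 12.4]
gripper_width: 0.003
t 24.3167 p [615.046  47.564 147.798] x [-0.49   0.872 -0.001] y [0.872 0.49  0.002] z [ 0.002  0.    -1.   ] F [-4.259  2.034 12.581] j [ 0.037  0.218  1.82   0.     1.102 -2.047] w -0.0005539381245873888
cam in tool [   0.55   -74.5   -142.614] look [0.    0.294 0.956] 64.50326576947108
[([104.0, 191.0, 155.0, 229.0], 0.84)]
```

View pics/k1.png

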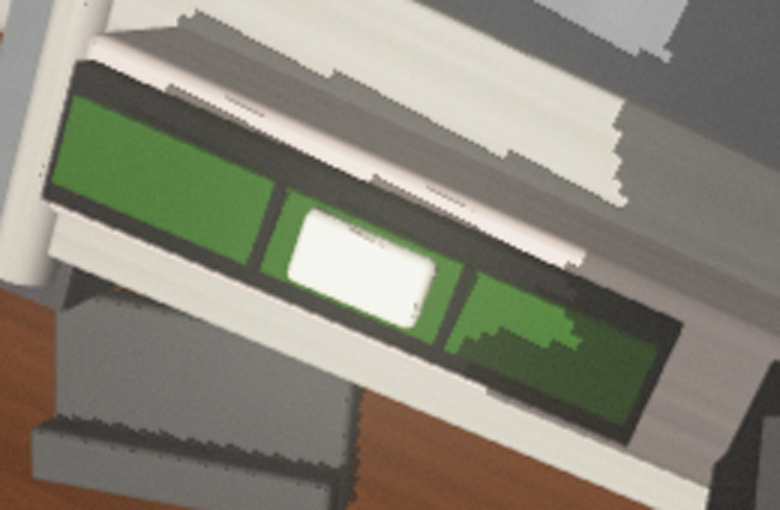

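```bash
python3 - <<'E'
from h import *
im=shot('wrist','m')
print([(np.round(q['rect']).tolist(),round(q['confidence'],2)) for q in r.spot_in('wrist','bubble')[:2]], r.read_state()['wrist_force'])
np.set_printoptions(precision=1,suppress=True)
u=np.array([-0.0664,0.998,0])
for n,p in dict(lineL=(99,194),bub=(130.5,209.5),lineR=(162.5,222.5)).items(): print(n,u@onz('wrist',*p,151))
cv2.imwrite('pics/m1.png',cv2.resize(im[0:200,150:500,::-1],None,fx=2.2,fy=2.2,interpolation=cv2.INTER_CUBIC))
E
```

```text
[([105.0, 193.0, 156.0, 228.0], 0.9), ([23.0, 79.0, 484.0, 337.0], 0.18)] [-4.17017025  1.09188048 12.82363875]
lineL -80.07033482193992
bub -65.66401197182616
lineR -51.02970690431844
```

View pics/m1.png

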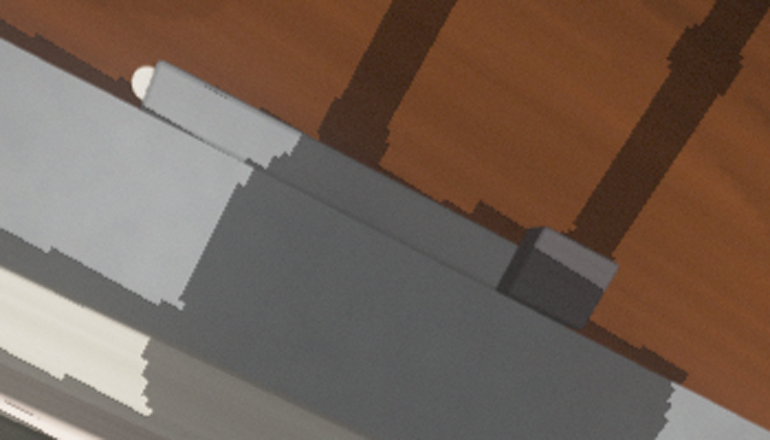

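The door lies parallel to the cabinet's front face, under the catch block. The bubble sits about 0.1 mm from the middle and is still, and the press is about 12.8 N.

```bash
python3 -c "
from plant import r
print(r.hand_in())"
```

```text
the job is handed in; nothing more can be done
None
```

I shut the door and levelled the shelf, then handed the job in while still pressing the level. The hand-in reports no verdict, so the results below are from my own last checks.

- **Door:** I pushed it past the catch with shut fingers. The force built to about 15 N, the door snapped about 5 mm, then came up hard on its stop. The last wrist picture shows it flush with the cabinet under the catch block. I judged it shut by picture and feel; I had no reading of the door's angle.
- **Levelling:** The first press put the bubble about 17 mm off the middle, away from the foot. I turned the knob clockwise about 1.22 rad and pressed again. The bubble is now within about 1 mm of the middle, between the two lines, and in the same place in two successive pictures.
- **Press:** At hand-in the upward force on the wrist was about 12.8 N. The shelf is seated on the collar: it stopped hard about 3 mm higher than on the first press, as the knob turn predicted.
- **Bystanders:** I never touched the bolts, the ring gauge or the clip plate, though I made no final measurement of where they lie.
- **Check that failed:** My automatic vial detection lost the shadowed end of the vial and gave a wrong middle (10 mm off instead of 17). I used the black lines and the vial's ends instead.

The clock stood at about 24.5 s of the 72 s allowed.

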